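Put away the loose microscope optics

ROBOT

A 7-joint arm with a two-finger parallel gripper is mounted at the origin on the work surface. World frame = base frame: x ahead of the robot, y to its left, z up, the work surface at z = 0. Lengths are in mm, angles in degrees, forces in N, time in s.
With the tool pointing down it reaches from about 425 to 950 mm from the base axis. Payload 4.7 kg.
Tool frame: the origin (TCP) lies midway between the tips of the shut fingers; the grasp point (between the pads) lies 19 mm behind it; z points along the fingers, y is the line along which they close (so a half turn about z gives the same grasp; the last joint's range is limited). The gripper opens to 85 mm and grips with 20 to 120 N. Pads are 22 mm wide; open, the fingers measure 114 mm over their backs; the gripper's body (76 mm by 85 mm) begins 54 mm behind the grasp point. The pads swing forward as they close: fully open they stand 13 mm farther back than shut.
Start: joints at [68.761, 26.849, -2.785, 87.806, 1.381, 65.374, -4.715], TCP at [226.298, -635.957, 192.335] pointing down, gripper open.
Joint ranges: [-148.3, 148.3], [-19.14, 114.17], [-79.39, 73.82], [5.75, 140.21], [-59.74, 239.74], [12.07, 113.84], [-152.46, 152.46]. Speed limits (degrees/s): [147.25, 147.25, 180, 180, 180, 180, 180].

INTERFACE

Orientations are given as a 3x3 rotation matrix whose columns are the frame's x, y, z axes.
In Python, from plant import r gives the robot as it stands.
- The arm moves only by the tool drive_tool, never from a script. Its argument "increments" is a list of rows, each an object with "grip": the opening, from -1 (shut) to 1 (fully open); "travel": the shift along the world's x, y, z in units of 400 mm (1.0 is 400 mm), a list of three; "delta_rot": the turn, a rotation vector about the world's x, y, z in units of 120 degrees (1.0 is 120 degrees), a list of three. A call has 1 to 20 rows; each row is the pose to reach, as a shift and turn from the pose commanded when the call began; what a row does not reach only later rows make up. A row lasts 1/8 s, in which the tool goes at most 62.5 mm and 10.7 degrees, less where a joint would pass 70% of its speed; a pose out of reach is approached as far as the arm can. A call with a number of a shift or a turn outside -1 to 1 is refused whole. A call with a gripper value outside its range is refused whole. The fingers move at their own pace and stop on an object; "newtons" is the grip in N (left out, the last holds). Time passes only in rows, so rows that repeat a pose let the fingers close. It gives the time, the measured TCP pose, the force, the opening and the grip force at its end, in the units of the state.
- r.get_state(): the state, without advancing time (a new reading comes with each control period).
- r.camera(name): name is "scene" or "top" or "wrist"; returns (picture, depth): 420x560x3 uint8, red, green, blue; 420x560 float32, mm along the optical axis (not along the pixel's ray), 0 where there is no reading.
- r.camera_model(name): a dict with "mtx" (3x3 intrinsics, pixels), "dist" ([k1, k2, p1, p2, k3] as OpenCV has them; the pictures are not rectified), "camera_from_world" (4x4, takes a point from world to camera coordinates). Camera axes: x right, y down, z forward; pixel columns grow to the right and rows downward; lengths in mm; the calibration is good to about 2 mm. A picture is of the moment at which its call begins: read the wrist's pose just before it. camera_model takes no time and is no camera call; for the wrist camera it gives the pose at the moment of the call.
- r.hand_in(): hands the job in; it is judged then, once.
The state is a dict: "clock": time; "joints": joint angles; "joint_vel": joint speeds; "tau": joint torques, N m; "tcp_pos": TCP position; "ee_rot": TCP orientation; "force": force on the tool from outside, world axes, zero at the start; "torque": the same for the moment, N m; "finger_gap": finger opening in mm; "gripper_force": force on a finger pad.
Only numpy, scipy, OpenCV 4.12 (cv2) and the standard library are available. Lean on these libraries where they do the work, as an engineer would, in place of code of your own. Each camera call takes 0.05 s, during which the arm holds its last target. There are 200 camera calls.

TASK

Put the loose microscope optics away by kind: the two objectives in the tray with two bays, one in each bay; both filter cubes in the plain tray, side by side; and the eyepiece in the round dish. Stand each piece flat on the floor of its tray, the same way up as it stands now, setting it down gently without dropping it, and leave the little oil bottle and the jar where they are.

Things in the scene. Friction and masses are not known exactly. Their poses are not given: they have to be found in the camera images.
- long_objective: Long microscope objective, standing upright: bright steel cylinder of 30 mm diameter from its foot up to 44 mm, then a taper to a 12 mm nose; 60 mm tall in all, 0.13 to 0.27 kg. Origin at the centre of its underside, z up. It is gripped by the 30 mm cylinder.
- short_objective: Short microscope objective, standing upright: bright steel cylinder of 30 mm diameter from its foot up to 26 mm, then a taper to an 18 mm nose; 38 mm tall in all, about 0.11 kg. Origin at the centre of its underside, z up. Gripped by the 30 mm cylinder.
- cube_round: Filter cube with a round window: black block with a round steel-rimmed glass window in its top; 38 mm along its x, 30 mm along its y, 30 mm high, about 0.08 kg. Origin at the centre of its underside, z up.
- cube_square: Filter cube with a square-cornered window: black block with a rectangular steel-rimmed glass window in its top; 38 mm along its x, 30 mm along its y, 30 mm high, about 0.08 kg. Origin at the centre of its underside, z up.
- eyepiece: Eyepiece, standing on its black rubber eyecup (40 mm diameter, 20 mm high; then a 36 mm flange up to 24 mm) with its bright steel barrel upward (30 mm diameter, from 24 to 52 mm high); 52 mm tall in all, 0.08 to 0.16 kg. Origin at the centre of its underside, z up. Gripped by the barrel.
- bay_tray: Two-bay tray, grey plastic, fixed to the bench: 75 mm along its x, 130 mm along its y, 14 mm high, walls and floor 4 mm, open on top, with one 4 mm wall across the middle (at its y = 0) as high as the outer walls. The bays, each 67 by 59 mm, are centred at its y = +31.5 and -31.5 mm. Origin at the centre of its underside, z up; inner floor at z = 4 mm.
- plain_tray: Plain tray without divider, grey plastic, fixed to the bench: 90 mm along its x, 130 mm along its y, 14 mm high, walls and floor 4 mm, open on top (82 by 122 mm inside). Origin at the centre of its underside, z up; inner floor at z = 4 mm.
- round_dish: Round dish, grey plastic, fixed to the bench: 100 mm outer diameter, 14 mm high, wall and flat floor 4 mm, open on top (92 mm inside). Origin at the centre of its underside, z up; inner floor at z = 4 mm.
- oil_bottle: Small brown immersion-oil bottle with a black cap, 28 mm diameter, 58 mm tall, loose; to be left alone. Origin at the centre of its underside.
- vial: Small pale jar (clear plastic) with a white cap, 24 mm diameter, 42 mm tall, loose; to be left alone. Origin at the centre of its underside.

How it is judged (in metres and radians):
At the end, for the whole second after the job is handed in: One objective in each bay of the two-bay tray, both filter cubes in the plain tray, the eyepiece in the round dish; anywhere inside the walls, each on the floor (origin within 5 mm of it, not on a wall or another piece), upright within 0.12 rad, released and at rest (((y of long_objective in the frame of bay_tray between 0.01 and 0.052 m and y of short_objective in the frame of bay_tray between -0.052 and -0.01 m) or (y of long_objective in the frame of bay_tray between -0.052 and -0.01 m and y of short_objective in the frame of bay_tray between 0.01 and 0.052 m)) and x of long_objective in the frame of bay_tray between -0.022 and 0.022 m and z of long_objective in the frame of bay_tray between 0 and 0.009 m and x of short_objective in the frame of bay_tray between -0.022 and 0.022 m and z of short_objective in the frame of bay_tray between 0 and 0.009 m and x of cube_round in the frame of plain_tray between -0.03 and 0.03 m and y of cube_round in the frame of plain_tray between -0.05 and 0.05 m and z of cube_round in the frame of plain_tray between 0 and 0.009 m and x of cube_square in the frame of plain_tray between -0.03 and 0.03 m and y of cube_square in the frame of plain_tray between -0.05 and 0.05 m and z of cube_square in the frame of plain_tray between 0 and 0.009 m and horizontal distance between eyepiece and round_dish below 0.03 m and z of eyepiece in the frame of round_dish between 0 and 0.009 m and angle between each of long_objective, short_objective, cube_round, cube_square, eyepiece's own z axis and vertical below 0.12 rad and linear speed of each of long_objective, short_objective, cube_round, cube_square, eyepiece below 0.02 m/s); the robot touches nothing.
It fails at once if a piece is dropped (falls free, faster than 0.7 m/s, a fall of about 25 mm) ((linear speed of long_objective above 0.7 m/s and contact force between the fingers and long_objective below 0.05 N) or (linear speed of short_objective above 0.7 m/s and contact force between the fingers and short_objective below 0.05 N) or (linear speed of cube_round above 0.7 m/s and contact force between the fingers and cube_round below 0.05 N) or (linear speed of cube_square above 0.7 m/s and contact force between the fingers and cube_square below 0.05 N) or (linear speed of eyepiece above 0.7 m/s and contact force between the fingers and eyepiece below 0.05 N)).
It fails at once if the oil bottle is pushed more than 25 mm or knocked over (distance of oil_bottle from where it was at the start of the episode above 0.025 m or angle between oil_bottle's own z axis and vertical above 0.5 rad).
It fails at once if the vial is pushed more than 25 mm or knocked over (distance of vial from where it was at the start of the episode above 0.025 m or angle between vial's own z axis and vertical above 0.5 rad).
It also fails if it takes over 128 s, if anything falls off the work surface, if the arm or the gripper's body presses on something with over 40 N, if the wrist force passes 120 N, or if a joint passes its speed limit or range.

## Working session

There is one attempt and no reset: what is moved stays moved. The work goes in short steps, Python scripts to look and compute and a tool call to move; the robot and the scene stay as the last step left them, time stands still between calls to the robot, and variables do not carry over. Pictures are saved under pics/ and viewed, at most 14 in all, crops included, and the job is handed in when it is done.

Besides the shell and the picture viewer there is one more tool, called after ">>>" in YAML: its name, and indented under it one key for each argument. drive_tool: Moves the arm, as the interface text tells. Its arguments: {"type":"object","properties":{"increments":{"type":"array","items":{"type":"object","properties":{"grip":{"type":"number"},"travel":{"type":"array","items":{"type":"number"}},"delta_rot":{"type":"array","items":{"type":"number"}}}}},"newtons":{"type":"number"}},"required":["increments"]}

```bash
mkdir -p pics; ls; python3 - <<'E'
from plant import r
import cv2,numpy as np
s=r.get_state(); print(s)
for n in("scene","top"):
    m=r.camera_model(n); print(n,np.round(m["mtx"],1).tolist(),np.round(m["dist"],3),np.round(m["camera_from_world"],3).tolist())
    p,d=r.camera(n); cv2.imwrite(f"pics/{n}0.png",p[:,:,::-1]); np.savez(f"{n}0.npz",p=p,d=d)
E
```

```text
pics
{'clock': 0.0, 'joints': array([68.76057731, 26.89817654, -2.7836639 , 87.87408049,  1.38002387,
       65.37635976, -4.71579916]), 'joint_vel': array([ 0.01302747,  0.03455175, -0.04021524, -0.10312039, -0.02739941,
       -0.07605352,  0.03774364]), 'tau': array([ 5.08920402e-04, -5.10303390e+01, -4.67025535e-02, -2.37707537e+01,
        1.05853553e-02,  7.55400688e-03,  7.12333105e-06]), 'tcp_pos': array([ 226.02611147, -635.31795837,  191.24859705]), 'ee_rot': array([[ 9.42150260e-01,  3.35190013e-01, -7.36578059e-04],
       [ 3.35190816e-01, -9.42148409e-01,  1.86887137e-03],
       [-6.75388279e-05, -2.00765184e-03, -9.99997982e-01]]), 'force': array([-0.84579798,  0.26306058,  0.55973937]), 'torque': array([ 0.01791735,  0.03273249, -0.00490311]), 'gripper_force': 0.0, 'finger_gap': 85.66146828492188}
scene [[381.1, 0.0, 286.7], [0.0, 381.1, 205.8], [0.0, 0.0, 1.0]] [-0.001  0.     0.     0.     0.   ] [[0.779, 0.626, -0.013, -380.985], [0.511, -0.648, -0.564, -223.471], [-0.362, 0.433, -0.826, 1107.107], [0.0, 0.0, 0.0, 1.0]]
top [[404.6, 0.0, 271.9], [0.0, 404.6, 209.0], [0.0, 0.0, 1.0]] [0.035 0.    0.    0.    0.   ] [[-0.156, -0.988, -0.001, 76.675], [-0.963, 0.152, -0.221, 513.453], [0.219, -0.034, -0.975, 660.568], [0.0, 0.0, 0.0, 1.0]]
```

View pics/top0.png

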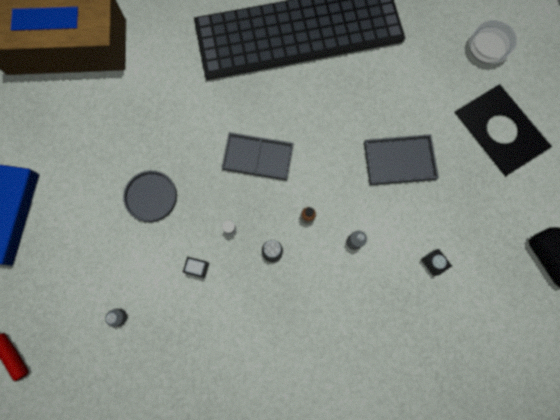

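View pics/scene0.png

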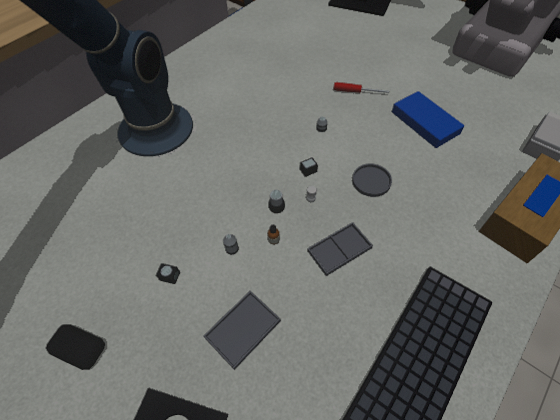

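The top view shows the bay tray (257,156), plain tray (401,160), dish (150,196), jar (229,229), bottle (308,214) and eyepiece (272,250). The objectives are at (357,240) and (116,318), the square cube at (195,268) and the round cube at (436,263).

```bash
cat > h.py <<'E'
import numpy as np,cv2
from plant import r
def cloud(m,d):
    h,w=d.shape; uv=np.mgrid[0:h,0:w][::-1].reshape(2,-1).T.astype(np.float32)
    n=cv2.undistortPoints(uv[:,None],m["mtx"],m["dist"])[:,0].reshape(h,w,2)
    c=np.dstack([n*d[...,None],d]); T=m["camera_from_world"]
    W=(c-T[:3,3])@T[:3,:3]; W[d==0]=np.nan
    return W
def ray(m,u,v,z):
    n=cv2.undistortPoints(np.array([[[u,v]]],float),m["mtx"],m["dist"])[0,0]
    T=m["camera_from_world"]; o=-T[:3,:3].T@T[:3,3]; q=T[:3,:3].T@np.r_[n,1]
    return o+q*(z-o[2])/q[2]
E
python3 - <<'E'
from h import *
m=r.camera_model("top"); f=np.load("top0.npz"); W=cloud(m,f["d"])
print("plane",np.nanmedian(W[300:400,200:400,2]),np.nanstd(W[300:400,200:400,2]))
S=dict(vial=(229,229),oil=(308,214),eye=(272,250),obR=(357,240),obL=(116,318),csq=(195,268),crd=(436,263),bay=(257,156),plain=(401,160),dish=(150,196))
Z=np.nan_to_num(W[...,2]); M=((Z>7)&(Z<90)).astype(np.uint8)
n,L,st,ce=cv2.connectedComponentsWithStats(M)
for k,(u,v) in S.items():
    win=L[v-6:v+7,u-6:u+7]; 
    if k in("bay","plain","dish"): win=L[v-45:v+45,u-45:u+45]
    ids=np.bincount(win[win>0]); l=ids.argmax() if len(ids) else 0
    P=W[L==l]; zt=np.percentile(P[:,2],95); T=P[P[:,2]>zt-4]
    vv,uu=np.nonzero(L==l)
    print(k,l,len(P),"ztop",zt.round(1),"topmean",T.mean(0).round(1),"bbox",P.min(0).round(),P.max(0).round(),"R",np.hypot(*T.mean(0)[:2]).round())
    if k in("bay","plain","csq","crd"): print(cv2.minAreaRect(T[:,:2].astype(np.float32)))
E
```

```text
plane 0.09068769760605058 1.2881234270791797
vial 170 169 ztop 43.7 topmean [503.2  78.6  41.9] bbox [492.  67.   8.] [514.  89.  45.] R 509.0
oil 168 221 ztop 59.0 topmean [504.5 -68.3  58.1] bbox [491. -82.   7.] [518. -55.  61.] R 509.0
eye 173 376 ztop 53.8 topmean [450.4   7.6  52.4] bbox [431. -12.   8.] [471.  27.  56.] R 450.0
obR 172 297 ztop 61.4 topmean [ 444.6 -148.1   60.2] bbox [ 430. -163.    7.] [ 460. -134.   63.] R 469.0
obL 176 308 ztop 39.5 topmean [379.5 296.   38. ] bbox [364. 282.   7.] [394. 311.  42.] R 481.0
csq 175 396 ztop 32.1 topmean [442.5 148.1  30.4] bbox [422. 126.   7.] [462. 170.  34.] R 467.0
((442.50347900390625, 148.04736328125), (37.6854362487793, 29.43218231201172), 66.9058837890625)
crd 174 497 ztop 32.8 topmean [ 384.1 -282.8   31. ] bbox [ 361. -304.    8.] [ 407. -262.   35.] R 477.0
((384.1880798339844, -282.88421630859375), (38.30670166015625, 32.31797409057617), 25.633983612060547)
bay 37 622 ztop 15.8 topmean [640.6   6.3  13.8] bbox [584. -66.   7.] [696.  78.  18.] R 641.0
((640.4498901367188, 5.8920745849609375), (130.02232360839844, 77.53392028808594), 71.02326202392578)
plain 39 646 ztop 16.2 topmean [ 588.9 -268.4   14.3] bbox [ 541. -335.    7.] [ 639. -201.   18.] R 647.0
((590.0546875, -267.9957275390625), (129.1184844970703, 90.41667175292969), 85.62044525146484)
dish 137 442 ztop 15.6 topmean [592.4 221.8  13.8] bbox [542. 171.   7.] [643. 269.  17.] R 633.0
```

```bash
python3 - <<'E'
import cv2
a=cv2.imread("pics/top0.png")[120:345,90:460]; cv2.imwrite("pics/top0c.png",cv2.resize(a,None,fx=2.16,fy=2.16,interpolation=cv2.INTER_CUBIC))
E
```

```text
(no output)
```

View pics/top0c.png

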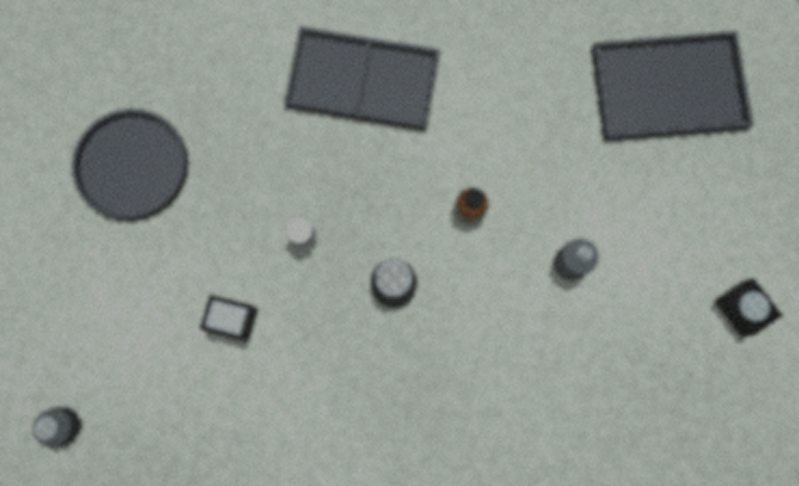

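Every object matches its stated size and height: the long objective is at (445,-148) and the short one at (380,296). I'll start with the round-window cube.

>>> drive_tool:
  increments:
    - {"travel":[0.05,0.11,-0.03],"delta_rot":[0,0,0.02],"grip":0.4}
    - {"travel":[0.1,0.22,-0.06],"delta_rot":[0,0,0.04],"grip":0.4}
    - {"travel":[0.15,0.33,-0.09],"delta_rot":[0,0,0.05],"grip":0.4}
    - {"travel":[0.2,0.44,-0.12],"delta_rot":[0,0,0.05],"grip":0.4}
    - {"travel":[0.25,0.55,-0.15],"delta_rot":[0,0,0.05],"grip":0.4}
    - {"travel":[0.3,0.66,-0.18],"delta_rot":[0,0,0.05],"grip":0.4}
    - {"travel":[0.35,0.77,-0.2],"delta_rot":[0,0,0.05],"grip":0.4}
    - {"travel":[0.395,0.883,-0.23],"delta_rot":[0,0,0.05],"grip":0.4}
    - {"travel":[0.395,0.883,-0.23],"delta_rot":[0,0,0.05],"grip":0.4}
    - {"travel":[0.395,0.883,-0.3],"delta_rot":[0,0,0.05],"grip":0.4}
    - {"travel":[0.395,0.883,-0.36],"delta_rot":[0,0,0.05],"grip":0.4}
    - {"travel":[0.395,0.883,-0.36],"delta_rot":[0,0,0.05],"grip":0.4}
  newtons: 50

```text
clock: 1.6
tcp_pos: [382.6, -282.8, 47.0]
ee_rot: [[0.902, 0.431, -0.003], [0.431, -0.902, 0.002], [-0.002, -0.003, -1.0]]
force: [0.2, -0.1, 0.2]
finger_gap: 59.5
gripper_force: 0.0
```

>>> drive_tool:
  increments:
    - {"travel":[0,0,-0.05],"grip":0.4}
    - {"travel":[0,0,-0.09],"grip":0.4}
    - {"travel":[0,0,-0.115],"grip":0.4}
    - {"travel":[0,0,-0.115],"grip":0.4}
    - {"travel":[0,0,-0.115],"grip":-0.5}
    - {"travel":[0,0,-0.115],"grip":-0.5}
    - {"travel":[0,0,-0.115],"grip":-0.5}
    - {"travel":[0,0,-0.115],"grip":-0.5}
    - {"travel":[0,0,-0.115],"grip":-0.5}

```text
invalid input at $.increments[0]: expected keys grip, travel, delta_rot
```

>>> drive_tool:
  increments:
    - {"travel":[0,0,-0.05],"delta_rot":[0,0,0],"grip":0.4}
    - {"travel":[0,0,-0.09],"delta_rot":[0,0,0],"grip":0.4}
    - {"travel":[0,0,-0.115],"delta_rot":[0,0,0],"grip":0.4}
    - {"travel":[0,0,-0.115],"delta_rot":[0,0,0],"grip":0.4}
    - {"travel":[0,0,-0.115],"delta_rot":[0,0,0],"grip":-0.5}
    - {"travel":[0,0,-0.115],"delta_rot":[0,0,0],"grip":-0.5}
    - {"travel":[0,0,-0.115],"delta_rot":[0,0,0],"grip":-0.5}
    - {"travel":[0,0,-0.115],"delta_rot":[0,0,0],"grip":-0.5}
    - {"travel":[0,0,-0.115],"delta_rot":[0,0,0],"grip":-0.5}

```text
clock: 2.72
tcp_pos: [384.4, -282.8, 2.4]
ee_rot: [[0.902, 0.432, 0.0], [0.432, -0.902, -0.0], [0.0, 0.0, -1.0]]
force: [-0.3, -1.0, 0.6]
finger_gap: 21.2
gripper_force: 0.0
```

```bash
python3 - <<'E'
from h import *
for n in("wrist","scene"):
    p,d=r.camera(n); np.savez(n+"1.npz",p=p,d=d)
    if n=="wrist": A=p
    else: B=p
B=cv2.resize(B[180:340,80:293],(400,300)); A=cv2.resize(A,(400,300))
cv2.imwrite("pics/1.png",np.hstack([A,B])[:,:,::-1])
E
```

```text
(no output)
```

View pics/1.png

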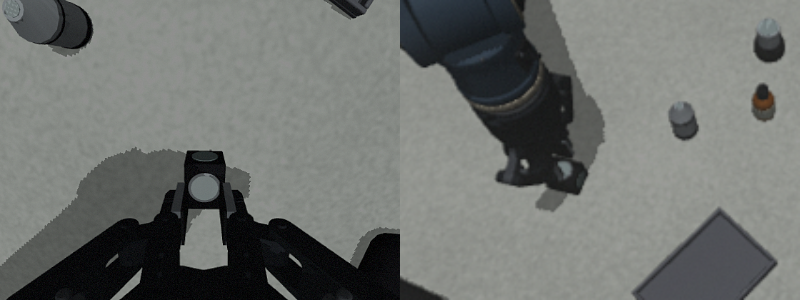

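The wrist view (left) shows the cube at about (205,175), ahead of the fingers, and the gap is smaller than the cube. It isn't clear that it is gripped, so I'll measure it in the wrist depth.

```bash
python3 - <<'E'
from h import *
m=r.camera_model("wrist"); f=np.load("wrist1.npz"); W=cloud(m,f["d"])
s=r.get_state(); print(s["tcp_pos"],s["finger_gap"],s["gripper_force"])
T=m["camera_from_world"]; print("cam",-T[:3,:3].T@T[:3,3])
# cube in full image coords (x1.4)
for (u,v) in [(205,187),(205,175),(192,172),(218,172),(205,157),(192,195),(205,200),(205,240),(178,195),(232,195)]:
    u,v=int(u*1.4),int(v*1.4); print((u,v),W[v,u].round(1))
R=W[190:300,240:330].reshape(-1,3); t=R[(R[:,2]>24)&(R[:,2]<38)]
print(len(t),t.mean(0),cv2.minAreaRect(t[:,:2].astype(np.float32)))
E
```

```text
[ 384.28164598 -282.76290064    2.35199223] 21.289458864082796 0.0
cam [ 458.02604237 -248.77120859  183.69041334]
(287, 261) [ 385.8 -284.9   31. ]
(287, 244) [ 394.5 -280.7   30.8]
(268, 240) [ 391.7 -271.2   29.2]
(305, 240) [ 400.1 -288.3   29.7]
(287, 219) [ 402.2 -277.1   17.1]
(268, 273) [ 374.5 -279.1   29.9]
(287, 280) [ 375.2 -290.    30.1]
(287, 336) [ 318.5 -317.7   -0.7]
(249, 273) [ 389.  -265.5   63. ]
(324, 273) [ 401.8 -294.3   61.3]
3374 [ 387.32218316 -283.09531049   29.81928513] ((385.0213928222656, -284.7856750488281), (38.75957489013672, 30.153034210205078), 26.124595642089844)
```

```bash
python3 - <<'E'
from h import *
f=np.load("wrist1.npz"); p=f["p"][190:420,180:400]
p=np.clip(p.astype(float)*2.2,0,255).astype(np.uint8)
cv2.imwrite("pics/2.png",cv2.resize(p,None,fx=2.6,fy=2.6,interpolation=cv2.INTER_CUBIC)[:,:,::-1])
W=cloud(r.camera_model("wrist"),f["d"])
tcp=np.array([384.3,-282.8]); yt=np.array([.432,-.902]); xt=np.array([.902,.432])
for v in range(250,330,10):
    print(v,[f"{(W[v,u,:2]-tcp)@xt:.0f}/{(W[v,u,:2]-tcp)@yt:.0f}/{W[v,u,2]:.0f}" for u in range(225,350,8)])
E
```

```text
250 ['-9/-36/-0', '-8/-31/0', '-8/-26/-0', '-8/-21/1', '-8/-16/-0', '6/-9/30', '7/-5/31', '7/-1/31', '7/4/32', '6/8/30', '6/12/29', '6/16/29', '-8/24/-0', '-8/29/-0', '-8/34/-0', '-8/39/0']
260 ['-16/-36/-1', '-16/-31/-1', '-16/-26/-1', '11/-15/49', '11/-11/50', '0/-9/30', '1/-5/31', '1/-1/31', '1/4/31', '1/8/30', '1/12/31', '11/14/50', '11/18/50', '-15/29/1', '-15/34/-0', '-16/39/-1']
270 ['-22/-36/0', '7/-22/51', 'nan/nan/nan', '11/-14/58', '11/-11/59', '-5/-9/30', '-5/-5/31', '-5/-1/31', '-5/4/31', '-5/8/30', '-5/12/31', '11/13/60', '12/17/61', '7/21/52', '7/25/52', '-22/40/0']
280 ['-29/-37/1', '7/-21/60', '6/-18/60', '11/-13/67', '10/-10/66', '-11/-9/30', '-12/-5/29', '-11/-1/31', '-12/4/30', '-11/8/31', '-11/12/30', '11/13/66', '11/16/66', '8/20/62', '7/24/61', '-30/40/-0']
290 ['-37/-37/0', '7/-20/69', '11/-16/75', '11/-13/74', '10/-10/73', '-18/-9/29', '-18/-5/30', '-18/-1/30', '-18/4/30', '-18/8/29', '-17/12/30', '11/12/75', '11/15/75', '11/18/74', '7/23/68', '-37/41/-1']
300 ['13/-20/84', '14/-17/85', '12/-15/83', '9/-12/78', '7/-9/75', '-45/-12/-1', '-45/-6/-1', '-45/-1/-0', '-44/4/1', '-45/9/-0', '-45/15/-0', '10/12/79', 'nan/nan/nan', '11/17/82', '13/20/85', '12/23/83']
310 ['12/-19/88', '12/-17/89', '12/-14/88', '12/-11/88', '3/-10/76', '-52/-12/0', '-52/-6/0', '-52/-1/0', '-53/4/-0', '-53/10/-0', '-52/15/0', '4/12/78', '12/14/89', '13/16/90', '12/19/88', '12/22/89']
320 ['12/-18/95', '13/-16/95', '12/-13/94', '13/-10/95', '-1/-9/77', '-61/-12/-1', '-61/-6/-0', '-61/-1/-0', '-61/4/-0', '-61/10/-0', '-61/15/-1', '0/12/79', '13/13/95', '12/16/94', '12/18/94', '13/21/95']
```

View pics/2.png

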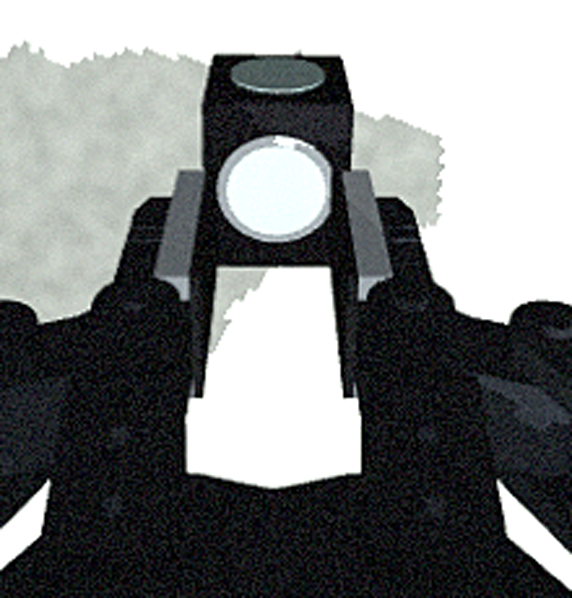

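The zoom shows the fingers closed to about 21 mm above the cube top, with the cube untouched, so the tips are higher than I assumed. Next I'll measure the tip height directly.

```bash
python3 - <<'E'
from h import *
f=np.load("wrist1.npz"); W=cloud(r.camera_model("wrist"),f["d"])
tcp=np.array([384.3,-282.8]); yt=np.array([.432,-.902]); xt=np.array([.902,.432])
X=(W[...,:2]-tcp)@xt; Y=(W[...,:2]-tcp)@yt; Z=W[...,2]
for lo,hi in((-20,-8),(10,22)):
    k=(X>4)&(X<16)&(Y>lo)&(Y<hi)&(Z>33)&(Z<100); z=np.sort(Z[k]); print(len(z),z[:12].round(1), X[k].max())
for v in range(240,275,3): print(v,[f"{X[v,u]:.0f}/{Y[v,u]:.0f}/{Z[v,u]:.0f}" for u in range(240,272,4)])
print(r.get_state()["joints"])
E
```

```text
2094 [42.8 42.9 43.9 44.  44.1 44.2 44.2 44.3 44.3 44.3 44.4 44.4] 14.519655862877299
2008 [42.5 43.1 43.6 43.9 43.9 43.9 43.9 43.9 44.1 44.2 44.2 44.2] 14.598143240414673
240 ['-2/-26/-0', '-2/-24/-0', '-2/-21/-1', '-1/-19/1', '-1/-16/0', '12/-11/30', '11/-9/29', '12/-7/29']
243 ['-4/-26/-1', '-3/-24/0', '-4/-21/-1', '-4/-19/-1', '-3/-16/0', '11/-11/30', '10/-9/29', '10/-7/29']
246 ['-5/-26/0', '-6/-24/-0', '-6/-21/-1', '-6/-19/-0', '-6/-16/-0', '8/-11/29', '9/-9/30', '8/-7/29']
249 ['-8/-26/-1', '-7/-24/0', '-8/-21/-1', '-8/-19/-1', '-8/-16/0', '6/-12/29', '7/-9/30', '7/-7/29']
252 ['-10/-27/-1', '-10/-24/-1', '-10/-21/-0', '-10/-19/-1', '-10/-17/-1', '5/-11/30', '5/-9/30', '6/-7/31']
255 ['-12/-26/0', '-12/-24/-1', '11/-16/44', '10/-14/44', '11/-12/44', '11/-10/45', '4/-9/31', '4/-7/30']
258 ['-14/-27/-1', '-14/-24/-0', '11/-16/48', '10/-14/47', '11/-12/48', '11/-10/48', '2/-9/30', '2/-7/31']
261 ['-16/-27/-0', '-16/-24/0', '10/-15/50', '11/-14/51', '11/-12/51', '11/-10/51', '-0/-10/30', '1/-7/31']
264 ['-18/-27/-0', '-18/-24/-0', '11/-15/54', '11/-13/54', '11/-11/54', '10/-10/53', '-2/-10/30', '-1/-7/31']
267 ['6/-20/48', '7/-18/49', '11/-15/56', '11/-13/57', '11/-11/57', '11/-9/57', '-3/-10/31', '-4/-7/30']
270 ['7/-19/52', '7/-17/53', '11/-14/60', '11/-13/59', '11/-11/59', '10/-10/56', '-5/-10/30', '-5/-7/30']
273 ['8/-18/56', '11/-16/61', '11/-14/62', '11/-13/62', '11/-11/62', '9/-9/57', '-7/-10/31', '-7/-8/30']
[ 40.28651535  24.72432891 -11.01610786 123.19497344   8.49636601
  32.76435505 -41.31539393]
```

The tips are at z≈43 while the reported TCP is z≈2.4, so the tips sit about 41 mm above it. The cube hasn't moved and the sideways alignment is right. I'll open and go down carefully, watching the force.

>>> drive_tool:
  increments:
    - {"travel":[0,0,0],"delta_rot":[0,0,0],"grip":0.4}
    - {"travel":[0,0,0],"delta_rot":[0,0,0],"grip":0.4}
    - {"travel":[0,0,0],"delta_rot":[0,0,0],"grip":0.4}
    - {"travel":[0,0,0],"delta_rot":[0,0,0],"grip":0.4}
    - {"travel":[0,0,-0.02],"delta_rot":[0,0,0],"grip":0.4}
    - {"travel":[0,0,-0.04],"delta_rot":[0,0,0],"grip":0.4}
    - {"travel":[0,0,-0.06],"delta_rot":[0,0,0],"grip":0.4}
    - {"travel":[0,0,-0.075],"delta_rot":[0,0,0],"grip":0.4}
    - {"travel":[0,0,-0.075],"delta_rot":[0,0,0],"grip":0.4}

```text
clock: 3.95
tcp_pos: [383.9, -282.5, -28.3]
ee_rot: [[0.902, 0.432, -0.001], [0.432, -0.902, 0.001], [-0.001, -0.001, -1.0]]
force: [0.0, 0.3, -0.4]
finger_gap: 59.8
gripper_force: 0.0
```

```bash
cat >> h.py <<'E'
def tips():
    m=r.camera_model("wrist"); s=r.get_state(); p,d=r.camera("wrist"); W=cloud(m,d)
    R=s["ee_rot"]; t=s["tcp_pos"]; Q=(W-t)@R   # tool frame
    out=[]
    g=s["finger_gap"]/2
    for sg in(-1,1):
        k=(abs(Q[...,0]-11)<2.5)&(abs(sg*Q[...,1]-g-4)<5.5)&(Q[...,2]<-3-0*g)&(Q[...,2]>-90)&(W[...,2]>3)
        out.append((W[k][:,2].min().round(1),np.sort(Q[k][:,2])[-6:].round(1)))
    print("tcp",t.round(1),"gap",s["finger_gap"].round(1),"F",s["force"].round(1),"grip",round(s["gripper_force"],1),"tips",out)
    return p,W
E
python3 -c "
from h import *
p,W=tips(); cv2.imwrite('pics/3.png',p[:,:,::-1])"
```

```text
Traceback (most recent call last):
  File "h.py", line 21, in tips
    print("tcp",t.round(1),"gap",s["finger_gap"].round(1),"F",s["force"].round(1),"grip",round(s["gripper_force"],1),"tips",out)
                                 ^^^^^^^^^^^^^^^^^^^^^
AttributeError: 'float' object has no attribute 'round'
```

TCP is at -28 with no contact, which confirms the offset. I'll measure the tips and then finish the descent.

```bash
sed -i 's/s\["finger_gap"\].round(1)/round(float(s["finger_gap"]),1)/' h.py; python3 -c "
from h import *
tips()"
```

```text
tcp [ 384.2 -282.6  -28. ] gap 59.8 F [-0.1  0.1 -0.5] grip 0.0 tips [(np.float64(17.9), array([-46.5, -46.5, -46.5, -46.4, -46.1, -45.8])), (np.float64(17.3), array([-46.3, -46.3, -46.3, -45.9, -45.7, -45.2]))]
```

>>> drive_tool:
  increments:
    - {"travel":[0,0,-0.01],"delta_rot":[0,0,0],"grip":0.4}
    - {"travel":[0,0,-0.02],"delta_rot":[0,0,0],"grip":0.4}
    - {"travel":[0,0,-0.02],"delta_rot":[0,0,0],"grip":-0.5}
    - {"travel":[0,0,-0.02],"delta_rot":[0,0,0],"grip":-0.5}
    - {"travel":[0,0,-0.02],"delta_rot":[0,0,0],"grip":-0.5}
    - {"travel":[0,0,-0.02],"delta_rot":[0,0,0],"grip":-0.5}
    - {"travel":[0,0,-0.02],"delta_rot":[0,0,0],"grip":-0.5}

```text
clock: 4.92
tcp_pos: [384.5, -282.8, -35.6]
ee_rot: [[0.902, 0.432, 0.0], [0.432, -0.902, -0.0], [0.0, 0.0, -1.0]]
force: [-0.8, 0.3, 2.7]
finger_gap: 29.2
gripper_force: 49.8
```

```bash
python3 -c "
from h import *
tips()"
```

```text
tcp [ 384.5 -282.8  -35.6] gap 29.2 F [-0.8  0.3  2.7] grip 49.8 tips [(np.float64(7.1), array([-43.2, -43.2, -43.2, -42.9, -42.8, -42.7])), (np.float64(7.4), array([-43.3, -43.3, -43.3, -43.2, -43.2, -42.9]))]
```

Gripped: gap 29, 50 N. Now to the plain tray, turning +60°.

>>> drive_tool:
  increments:
    - {"travel":[0,0,0.03],"delta_rot":[0,0,0],"grip":-0.5}
    - {"travel":[0,0,0.08],"delta_rot":[0,0,0],"grip":-0.5}
    - {"travel":[0,0,0.12],"delta_rot":[0,0,0],"grip":-0.5}
    - {"travel":[0.06,0,0.13],"delta_rot":[0,0,0.07],"grip":-0.5}
    - {"travel":[0.14,-0.01,0.13],"delta_rot":[0,0,0.14],"grip":-0.5}
    - {"travel":[0.22,-0.02,0.13],"delta_rot":[0,0,0.21],"grip":-0.5}
    - {"travel":[0.3,-0.03,0.13],"delta_rot":[0,0,0.28],"grip":-0.5}
    - {"travel":[0.38,-0.038,0.13],"delta_rot":[0,0,0.35],"grip":-0.5}
    - {"travel":[0.45,-0.038,0.13],"delta_rot":[0,0,0.42],"grip":-0.5}
    - {"travel":[0.49,-0.038,0.13],"delta_rot":[0,0,0.48],"grip":-0.5}
    - {"travel":[0.508,-0.038,0.13],"delta_rot":[0,0,0.5],"grip":-0.5}
    - {"travel":[0.508,-0.038,0.13],"delta_rot":[0,0,0.5],"grip":-0.5}
    - {"travel":[0.508,-0.038,0.08],"delta_rot":[0,0,0.5],"grip":-0.5}
    - {"travel":[0.508,-0.038,0.05],"delta_rot":[0,0,0.5],"grip":-0.5}
    - {"travel":[0.508,-0.038,0.03],"delta_rot":[0,0,0.5],"grip":-0.5}
    - {"travel":[0.508,-0.038,0.03],"delta_rot":[0,0,0.5],"grip":-0.5}

```text
clock: 6.98
tcp_pos: [586.7, -297.7, -24.8]
ee_rot: [[0.077, 0.997, -0.002], [0.997, -0.077, 0.001], [0.001, -0.002, -1.0]]
force: [-0.2, 0.4, -0.9]
finger_gap: 29.1
gripper_force: 49.6
```

```bash
python3 -c "
from h import *
p,W=tips(); cv2.imwrite('pics/4.png',p[:,:,::-1])"
```

```text
tcp [ 586.7 -297.7  -24.8] gap 29.1 F [-0.2  0.4 -0.9] grip 49.6 tips [(np.float64(3.1), array([-28. , -28. , -28. , -27.9, -27.9, -27.9])), (np.float64(3.0), array([-27.9, -27.9, -27.9, -27.9, -27.9, -27.8]))]
```

View pics/4.png

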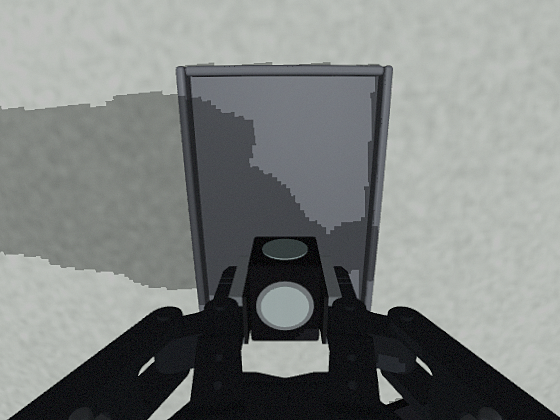

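The cube (285,290) is held square to the tray and centred between its side walls. Lower and release.

>>> drive_tool:
  increments:
    - {"travel":[0,0,-0.008],"delta_rot":[0,0,0],"grip":-0.5}
    - {"travel":[0,0,-0.015],"delta_rot":[0,0,0],"grip":-0.5}
    - {"travel":[0,0,-0.016],"delta_rot":[0,0,0],"grip":-0.5}
    - {"travel":[0,0,-0.016],"delta_rot":[0,0,0],"grip":-0.1}
    - {"travel":[0,0,-0.016],"delta_rot":[0,0,0],"grip":0.08}
    - {"travel":[0,0,-0.016],"delta_rot":[0,0,0],"grip":0.08}
    - {"travel":[0,0,-0.016],"delta_rot":[0,0,0],"grip":0.08}
    - {"travel":[0,0,0.02],"delta_rot":[0,0,0],"grip":0.08}
    - {"travel":[0,0,0.06],"delta_rot":[0,0,0],"grip":0.08}
    - {"travel":[0,0,0.15],"delta_rot":[0,0,0],"grip":0.4}
    - {"travel":[0,0,0.25],"delta_rot":[0,0,0],"grip":0.4}
    - {"travel":[0,0,0.25],"delta_rot":[0,0,0],"grip":0.4}

```text
clock: 8.52
tcp_pos: [590.7, -298.9, 81.8]
ee_rot: [[0.077, 0.997, 0.008], [0.997, -0.077, -0.004], [-0.003, 0.009, -1.0]]
force: [-0.4, -0.3, 1.0]
finger_gap: 59.8
gripper_force: 0.0
```

```bash
python3 - <<'E'
from h import *
p,W=tips(); cv2.imwrite('pics/5.png',p[:,:,::-1])
t=W[(W[...,2]>31)&(W[...,2]<38)&(abs(W[...,0]-588)<40)&(abs(W[...,1]+298)<40)]
print(t.mean(0),cv2.minAreaRect(t[:,:2].astype(np.float32)))
E
```

```text
tcp [ 590.7 -298.9   81.8] gap 59.8 F [-0.4 -0.3  1. ] grip 0.0 tips [(np.float64(127.0), array([-46.7, -46.5, -46.4, -46.1, -46. , -45.5])), (np.float64(127.4), array([-46.4, -46.3, -46.3, -46.2, -45.5, -45.4]))]
[ 587.74709656 -299.00939654   33.99735189] ((587.5767211914062, -299.9653015136719), (38.2844352722168, 29.769493103027344), 86.28788757324219)
```

The cube stands flat at (588,-300), top z 34. Before taking the tall objective I'll check how far the palm is above the tips.

```bash
python3 - <<'E'
from h import *
m=r.camera_model("wrist"); s=r.get_state(); p,d=r.camera("wrist"); Q=(cloud(m,d)-s["tcp_pos"])@s["ee_rot"]
print(s["tcp_pos"])
for v in range(330,420,10): print(v,Q[v,286].round(),Q[v,240].round(),d[v,286])
E
```

```text
[ 589.00444752 -298.45007858   79.40974734]
330 [-133.    2.   80.] [-133.  -43.   79.] 315.50912
340 [-140.    2.   73.] [-145.  -43.   79.] 311.23373
350 [-151.    2.   73.] [-158.  -44.   80.] 314.40643
360 [-166.    2.   74.] [-164.  -43.   73.] 320.3714
370 [-177.    2.   73.] [-178.  -44.   73.] 323.0206
380 [   8.    1. -114.] [   9.  -11. -114.] 86.74166
390 [   9.    1. -118.] [   9.  -11. -118.] 82.2847
400 [  10.    1. -121.] [  10.  -10. -121.] 79.26522
410 [  10.    1. -124.] [   9.  -10. -124.] 76.323944
```

The palm is 73 mm above the tips, as specified. The TCP is simply offset by 40 mm. Next is the long objective.

>>> drive_tool:
  increments:
    - {"travel":[-0.06,0.06,0],"delta_rot":[0,0,0],"grip":0.4}
    - {"travel":[-0.14,0.14,0],"delta_rot":[0,0,0],"grip":0.4}
    - {"travel":[-0.22,0.23,0],"delta_rot":[0,0,0],"grip":0.4}
    - {"travel":[-0.3,0.31,0],"delta_rot":[0,0,0],"grip":0.4}
    - {"travel":[-0.34,0.36,0],"delta_rot":[0,0,0],"grip":0.4}
    - {"travel":[-0.357,0.375,0],"delta_rot":[0,0,0],"grip":0.4}
    - {"travel":[-0.357,0.375,0],"delta_rot":[0,0,0],"grip":0.4}
    - {"travel":[-0.357,0.375,-0.03],"delta_rot":[0,0,0],"grip":0.4}
    - {"travel":[-0.357,0.375,-0.1],"delta_rot":[0,0,0],"grip":0.4}
    - {"travel":[-0.357,0.375,-0.18],"delta_rot":[0,0,0],"grip":0.4}
    - {"travel":[-0.357,0.375,-0.24],"delta_rot":[0,0,0],"grip":0.4}
    - {"travel":[-0.357,0.375,-0.277],"delta_rot":[0,0,0],"grip":0.4}
    - {"travel":[-0.357,0.375,-0.277],"delta_rot":[0,0,0],"grip":0.4}
    - {"travel":[-0.357,0.375,-0.277],"delta_rot":[0,0,0],"grip":-0.5}
    - {"travel":[-0.357,0.375,-0.277],"delta_rot":[0,0,0],"grip":-0.5}
    - {"travel":[-0.357,0.375,-0.277],"delta_rot":[0,0,0],"grip":-0.5}
    - {"travel":[-0.357,0.375,-0.277],"delta_rot":[0,0,0],"grip":-0.5}
    - {"travel":[-0.357,0.375,-0.277],"delta_rot":[0,0,0],"grip":-0.5}
  newtons: 70

```text
clock: 10.88
tcp_pos: [445.5, -148.3, -33.5]
ee_rot: [[0.077, 0.997, 0.002], [0.997, -0.077, -0.001], [-0.001, 0.002, -1.0]]
force: [-1.5, 0.4, 6.8]
finger_gap: 28.4
gripper_force: 68.9
```

>>> drive_tool:
  increments:
    - {"travel":[0,0,0.03],"delta_rot":[0,0,0],"grip":-0.5}
    - {"travel":[0,0,0.1],"delta_rot":[0,0,0],"grip":-0.5}
    - {"travel":[0,0,0.18],"delta_rot":[0,0,0],"grip":-0.5}
    - {"travel":[0,0,0.22],"delta_rot":[0,0,0],"grip":-0.5}
    - {"travel":[0.06,0.04,0.22],"delta_rot":[0,0,-0.04],"grip":-0.5}
    - {"travel":[0.15,0.1,0.22],"delta_rot":[0,0,-0.08],"grip":-0.5}
    - {"travel":[0.25,0.17,0.22],"delta_rot":[0,0,-0.12],"grip":-0.5}
    - {"travel":[0.35,0.235,0.22],"delta_rot":[0,0,-0.12],"grip":-0.5}
    - {"travel":[0.43,0.29,0.22],"delta_rot":[0,0,-0.12],"grip":-0.5}
    - {"travel":[0.464,0.31,0.22],"delta_rot":[0,0,-0.12],"grip":-0.5}
    - {"travel":[0.464,0.31,0.22],"delta_rot":[0,0,-0.12],"grip":-0.5}
    - {"travel":[0.464,0.31,0.14],"delta_rot":[0,0,-0.12],"grip":-0.5}
    - {"travel":[0.464,0.31,0.08],"delta_rot":[0,0,-0.12],"grip":-0.5}
    - {"travel":[0.464,0.31,0.04],"delta_rot":[0,0,-0.12],"grip":-0.5}
    - {"travel":[0.464,0.31,0.03],"delta_rot":[0,0,-0.12],"grip":-0.5}
    - {"travel":[0.464,0.31,0.03],"delta_rot":[0,0,-0.12],"grip":-0.5}

```text
clock: 12.88
tcp_pos: [630.4, -24.3, -22.0]
ee_rot: [[0.323, 0.946, 0.001], [0.946, -0.323, -0.0], [0.0, 0.001, -1.0]]
force: [0.4, -0.2, -2.0]
finger_gap: 28.7
gripper_force: 69.3
```

```bash
python3 -c "
from h import *
p,W=tips(); cv2.imwrite('pics/6.png',p[:,:,::-1])"
```

```text
tcp [630.4 -24.3 -22. ] gap 28.7 F [ 0.4 -0.2 -2. ] grip 69.3 tips [(np.float64(3.0), array([-25.1, -25.1, -25.1, -25.1, -25. , -25. ])), (np.float64(3.0), array([-25.1, -25.1, -25. , -25. , -25. , -25. ]))]
```

View pics/6.png

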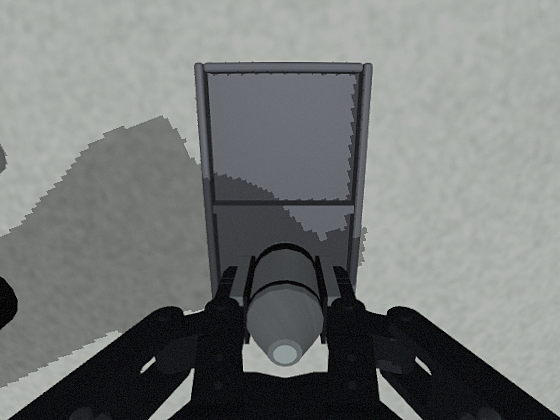

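The long objective (285,300) is upright in the near bay, well clear of the divider (row 203). Lower and release.

>>> drive_tool:
  increments:
    - {"travel":[0,0,-0.008],"delta_rot":[0,0,0],"grip":-0.5}
    - {"travel":[0,0,-0.015],"delta_rot":[0,0,0],"grip":-0.5}
    - {"travel":[0,0,-0.0175],"delta_rot":[0,0,0],"grip":-0.5}
    - {"travel":[0,0,-0.0175],"delta_rot":[0,0,0],"grip":-0.5}
    - {"travel":[0,0,-0.0175],"delta_rot":[0,0,0],"grip":-0.2}
    - {"travel":[0,0,-0.0175],"delta_rot":[0,0,0],"grip":-0.1}
    - {"travel":[0,0,-0.0175],"delta_rot":[0,0,0],"grip":-0.1}
    - {"travel":[0,0,-0.0175],"delta_rot":[0,0,0],"grip":-0.1}
    - {"travel":[0,0,0.01],"delta_rot":[0,0,0],"grip":-0.1}
    - {"travel":[0,0,0.05],"delta_rot":[0,0,0],"grip":-0.1}
    - {"travel":[0,0,0.14],"delta_rot":[0,0,0],"grip":0.1}
    - {"travel":[0,0,0.24],"delta_rot":[0,0,0],"grip":0.4}
    - {"travel":[0,0,0.27],"delta_rot":[0,0,0],"grip":0.4}
    - {"travel":[0,0,0.27],"delta_rot":[0,0,0],"grip":0.4}

```text
clock: 14.68
tcp_pos: [630.8, -24.0, 86.8]
ee_rot: [[0.323, 0.947, 0.002], [0.947, -0.323, -0.0], [0.0, 0.002, -1.0]]
force: [-1.0, -0.1, -0.8]
finger_gap: 59.9
gripper_force: 0.0
```

```bash
python3 - <<'E'
from h import *
p,W=tips()
t=W[(W[...,2]>60)&(W[...,2]<68)&(abs(W[...,0]-630)<30)&(abs(W[...,1]+24)<30)]
print(t.mean(0),t.max(0))
t=W[(W[...,2]>20)&(W[...,2]<68)&(abs(W[...,0]-630)<30)&(abs(W[...,1]+24)<30)]
print(t.min(0),t.max(0))
E
```

```text
tcp [630.8 -24.   86.8] gap 59.9 F [-1.  -0.1 -0.8] grip 0.0 tips [(np.float64(132.3), array([-46.8, -46.7, -46.5, -46.5, -45.8, -45.6])), (np.float64(132.4), array([-46.5, -46.5, -46.3, -45.9, -45.7, -45.6]))]
[630.99950633 -23.93636315  63.15206738] [638.61944278 -17.07861093  65.81510895]
[615.8962215  -39.72352015  20.0627597 ] [645.76888202  -9.77650034  65.81510895]
```

Standing at (631,-24), top 64. Next the eyepiece, gripped on its barrel above the flange.

>>> drive_tool:
  increments:
    - {"travel":[-0.06,0.01,0],"delta_rot":[0,0,0],"grip":0.4}
    - {"travel":[-0.16,0.03,0],"delta_rot":[0,0,0],"grip":0.4}
    - {"travel":[-0.27,0.05,0],"delta_rot":[0,0,0],"grip":0.4}
    - {"travel":[-0.37,0.07,0],"delta_rot":[0,0,0],"grip":0.4}
    - {"travel":[-0.43,0.079,0],"delta_rot":[0,0,0],"grip":0.4}
    - {"travel":[-0.45,0.079,0],"delta_rot":[0,0,0],"grip":0.4}
    - {"travel":[-0.45,0.079,0],"delta_rot":[0,0,0],"grip":0.4}
    - {"travel":[-0.45,0.079,-0.04],"delta_rot":[0,0,0],"grip":0.4}
    - {"travel":[-0.45,0.079,-0.12],"delta_rot":[0,0,0],"grip":0.4}
    - {"travel":[-0.45,0.079,-0.2],"delta_rot":[0,0,0],"grip":0.4}
    - {"travel":[-0.45,0.079,-0.24],"delta_rot":[0,0,0],"grip":0.4}
    - {"travel":[-0.45,0.079,-0.252],"delta_rot":[0,0,0],"grip":0.4}
    - {"travel":[-0.45,0.079,-0.252],"delta_rot":[0,0,0],"grip":0.4}
    - {"travel":[-0.45,0.079,-0.252],"delta_rot":[0,0,0],"grip":-0.5}
    - {"travel":[-0.45,0.079,-0.252],"delta_rot":[0,0,0],"grip":-0.5}
    - {"travel":[-0.45,0.079,-0.252],"delta_rot":[0,0,0],"grip":-0.5}
    - {"travel":[-0.45,0.079,-0.252],"delta_rot":[0,0,0],"grip":-0.5}
    - {"travel":[-0.45,0.079,-0.252],"delta_rot":[0,0,0],"grip":-0.5}
  newtons: 60

```text
clock: 16.98
tcp_pos: [451.1, 7.6, -14.2]
ee_rot: [[0.323, 0.947, 0.002], [0.947, -0.323, -0.0], [0.0, 0.002, -1.0]]
force: [-1.6, 0.1, 5.2]
finger_gap: 28.4
gripper_force: 58.9
```

>>> drive_tool:
  increments:
    - {"travel":[0,0,0.03],"delta_rot":[0,0,0],"grip":-0.5}
    - {"travel":[0,0,0.1],"delta_rot":[0,0,0],"grip":-0.5}
    - {"travel":[0,0,0.17],"delta_rot":[0,0,0],"grip":-0.5}
    - {"travel":[0,0,0.19],"delta_rot":[0,0,0],"grip":-0.5}
    - {"travel":[0.04,0.06,0.19],"delta_rot":[0,0,0],"grip":-0.5}
    - {"travel":[0.1,0.15,0.19],"delta_rot":[0,0,0],"grip":-0.5}
    - {"travel":[0.17,0.255,0.19],"delta_rot":[0,0,0],"grip":-0.5}
    - {"travel":[0.24,0.36,0.19],"delta_rot":[0,0,0],"grip":-0.5}
    - {"travel":[0.3,0.46,0.19],"delta_rot":[0,0,0],"grip":-0.5}
    - {"travel":[0.34,0.515,0.19],"delta_rot":[0,0,0],"grip":-0.5}
    - {"travel":[0.355,0.534,0.19],"delta_rot":[0,0,0],"grip":-0.5}
    - {"travel":[0.355,0.534,0.19],"delta_rot":[0,0,0],"grip":-0.5}
    - {"travel":[0.355,0.534,0.12],"delta_rot":[0,0,0],"grip":-0.5}
    - {"travel":[0.355,0.534,0.06],"delta_rot":[0,0,0],"grip":-0.5}
    - {"travel":[0.355,0.534,0.03],"delta_rot":[0,0,0],"grip":-0.5}
    - {"travel":[0.355,0.534,0.03],"delta_rot":[0,0,0],"grip":-0.5}
    - {"travel":[0.355,0.534,0.03],"delta_rot":[0,0,0],"grip":-0.5}

```text
clock: 19.1
tcp_pos: [592.9, 221.3, -2.3]
ee_rot: [[0.323, 0.946, 0.002], [0.946, -0.323, 0.001], [0.001, 0.001, -1.0]]
force: [0.5, -1.0, -1.3]
finger_gap: 28.4
gripper_force: 59.3
```

```bash
python3 -c "
from h import *
p,W=tips(); cv2.imwrite('pics/7.png',p[:,:,::-1])"
```

```text
tcp [592.9 221.3  -2.3] gap 28.4 F [ 0.5 -1.  -1.3] grip 59.3 tips [(np.float64(3.0), array([-5.4, -5.3, -5.3, -5.3, -5.3, -5.3])), (np.float64(3.1), array([-5.3, -5.3, -5.3, -5.3, -5.3, -5.3]))]
```

View pics/7.png

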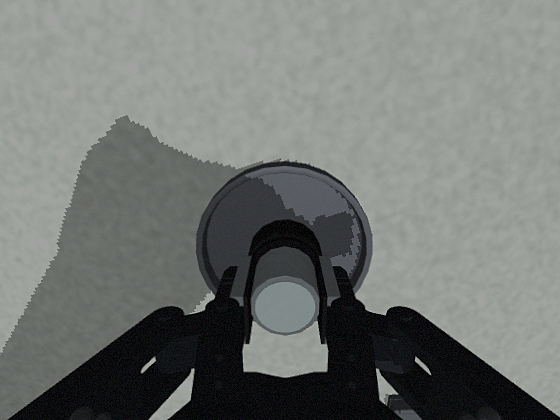

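The eyepiece (285,290) is centred over the dish. Lower and release.

>>> drive_tool:
  increments:
    - {"travel":[0,0,-0.008],"delta_rot":[0,0,0],"grip":-0.5}
    - {"travel":[0,0,-0.015],"delta_rot":[0,0,0],"grip":-0.5}
    - {"travel":[0,0,-0.018],"delta_rot":[0,0,0],"grip":-0.5}
    - {"travel":[0,0,-0.018],"delta_rot":[0,0,0],"grip":-0.5}
    - {"travel":[0,0,-0.018],"delta_rot":[0,0,0],"grip":-0.2}
    - {"travel":[0,0,-0.018],"delta_rot":[0,0,0],"grip":0.1}
    - {"travel":[0,0,-0.018],"delta_rot":[0,0,0],"grip":0.1}
    - {"travel":[0,0,-0.018],"delta_rot":[0,0,0],"grip":0.1}
    - {"travel":[0,0,0.01],"delta_rot":[0,0,0],"grip":0.1}
    - {"travel":[0,0,0.05],"delta_rot":[0,0,0],"grip":0.1}
    - {"travel":[0,0,0.14],"delta_rot":[0,0,0],"grip":0.1}
    - {"travel":[0,0,0.22],"delta_rot":[0,0,0],"grip":0.4}
    - {"travel":[0,0,0.22],"delta_rot":[0,0,0],"grip":0.4}
    - {"travel":[0,0,0.22],"delta_rot":[0,0,0],"grip":0.4}

```text
clock: 20.9
tcp_pos: [592.1, 221.0, 85.0]
ee_rot: [[0.323, 0.947, 0.0], [0.947, -0.323, -0.0], [-0.0, 0.0, -1.0]]
force: [-1.0, -0.5, -0.1]
finger_gap: 59.8
gripper_force: 0.0
```

```bash
python3 - <<'E'
from h import *
p,W=tips()
t=W[(W[...,2]>52)&(W[...,2]<60)&(abs(W[...,0]-592)<30)&(abs(W[...,1]-221)<30)]
print(t.mean(0),t.max(0)-t.min(0))
E
```

```text
tcp [592.1 221.   85. ] gap 59.8 F [-1.  -0.5 -0.1] grip 0.0 tips [(np.float64(131.0), array([-46.8, -46.7, -46.6, -46.5, -46.1, -46. ])), (np.float64(130.5), array([-46.4, -46.3, -46.3, -46.3, -46. , -45.5]))]
[592.6395536  220.1594242   56.09847805] [29.39099909 29.64479062  6.1267863 ]
```

The eyepiece is standing in the dish. Next is the square-window cube.

>>> drive_tool:
  increments:
    - {"travel":[-0.06,-0.03,0],"delta_rot":[0,0,-0.036],"grip":0.4}
    - {"travel":[-0.15,-0.07,0],"delta_rot":[0,0,-0.036],"grip":0.4}
    - {"travel":[-0.25,-0.12,0],"delta_rot":[0,0,-0.036],"grip":0.4}
    - {"travel":[-0.33,-0.165,0],"delta_rot":[0,0,-0.036],"grip":0.4}
    - {"travel":[-0.374,-0.183,0],"delta_rot":[0,0,-0.036],"grip":0.4}
    - {"travel":[-0.374,-0.183,0],"delta_rot":[0,0,-0.036],"grip":0.4}
    - {"travel":[-0.374,-0.183,-0.06],"delta_rot":[0,0,-0.036],"grip":0.4}
    - {"travel":[-0.374,-0.183,-0.15],"delta_rot":[0,0,-0.036],"grip":0.4}
    - {"travel":[-0.374,-0.183,-0.23],"delta_rot":[0,0,-0.036],"grip":0.4}
    - {"travel":[-0.374,-0.183,-0.28],"delta_rot":[0,0,-0.036],"grip":0.4}
    - {"travel":[-0.374,-0.183,-0.3],"delta_rot":[0,0,-0.036],"grip":0.4}
    - {"travel":[-0.374,-0.183,-0.3],"delta_rot":[0,0,-0.036],"grip":0.4}
    - {"travel":[-0.374,-0.183,-0.3],"delta_rot":[0,0,-0.036],"grip":-0.5}
    - {"travel":[-0.374,-0.183,-0.3],"delta_rot":[0,0,-0.036],"grip":-0.5}
    - {"travel":[-0.374,-0.183,-0.3],"delta_rot":[0,0,-0.036],"grip":-0.5}
    - {"travel":[-0.374,-0.183,-0.3],"delta_rot":[0,0,-0.036],"grip":-0.5}
    - {"travel":[-0.374,-0.183,-0.3],"delta_rot":[0,0,-0.036],"grip":-0.5}
  newtons: 50

```text
clock: 23.08
tcp_pos: [443.6, 148.4, -34.4]
ee_rot: [[0.393, 0.92, 0.002], [0.92, -0.393, 0.0], [0.001, 0.002, -1.0]]
force: [0.9, 0.3, 6.3]
finger_gap: 29.2
gripper_force: 50.3
```

>>> drive_tool:
  increments:
    - {"travel":[0,0,0.03],"delta_rot":[0,0,0],"grip":-0.5}
    - {"travel":[0,0,0.1],"delta_rot":[0,0,0],"grip":-0.5}
    - {"travel":[0,0,0.19],"delta_rot":[0,0,0],"grip":-0.5}
    - {"travel":[0,0,0.225],"delta_rot":[0,0,0],"grip":-0.5}
    - {"travel":[0.03,-0.07,0.225],"delta_rot":[0,0,0.05],"grip":-0.5}
    - {"travel":[0.07,-0.18,0.225],"delta_rot":[0,0,0.1],"grip":-0.5}
    - {"travel":[0.12,-0.3,0.225],"delta_rot":[0,0,0.156],"grip":-0.5}
    - {"travel":[0.16,-0.42,0.225],"delta_rot":[0,0,0.156],"grip":-0.5}
    - {"travel":[0.21,-0.54,0.225],"delta_rot":[0,0,0.156],"grip":-0.5}
    - {"travel":[0.26,-0.66,0.225],"delta_rot":[0,0,0.156],"grip":-0.5}
    - {"travel":[0.3,-0.78,0.225],"delta_rot":[0,0,0.156],"grip":-0.5}
    - {"travel":[0.34,-0.88,0.225],"delta_rot":[0,0,0.156],"grip":-0.5}
    - {"travel":[0.365,-0.94,0.225],"delta_rot":[0,0,0.156],"grip":-0.5}
    - {"travel":[0.374,-0.965,0.225],"delta_rot":[0,0,0.156],"grip":-0.5}
    - {"travel":[0.374,-0.965,0.225],"delta_rot":[0,0,0.156],"grip":-0.5}
    - {"travel":[0.374,-0.965,0.15],"delta_rot":[0,0,0.156],"grip":-0.5}
    - {"travel":[0.374,-0.965,0.08],"delta_rot":[0,0,0.156],"grip":-0.5}
    - {"travel":[0.374,-0.965,0.04],"delta_rot":[0,0,0.156],"grip":-0.5}
    - {"travel":[0.374,-0.965,0.03],"delta_rot":[0,0,0.156],"grip":-0.5}
    - {"travel":[0.374,-0.965,0.03],"delta_rot":[0,0,0.156],"grip":-0.5}

```text
clock: 25.58
tcp_pos: [592.8, -237.6, -22.7]
ee_rot: [[0.076, 0.997, 0.001], [0.997, -0.076, -0.0], [0.0, 0.001, -1.0]]
force: [-0.2, 0.7, -0.7]
finger_gap: 29.2
gripper_force: 49.5
```

```bash
python3 -c "
from h import *
p,W=tips(); cv2.imwrite('pics/8.png',p[:,:,::-1])"
```

```text
tcp [ 592.8 -237.6  -22.7] gap 29.2 F [-0.2  0.7 -0.7] grip 49.5 tips [(np.float64(3.0), array([-26. , -25.9, -25.9, -25.8, -25.8, -25.8])), (np.float64(3.0), array([-25.9, -25.9, -25.8, -25.8, -25.8, -25.7]))]
```

View pics/8.png

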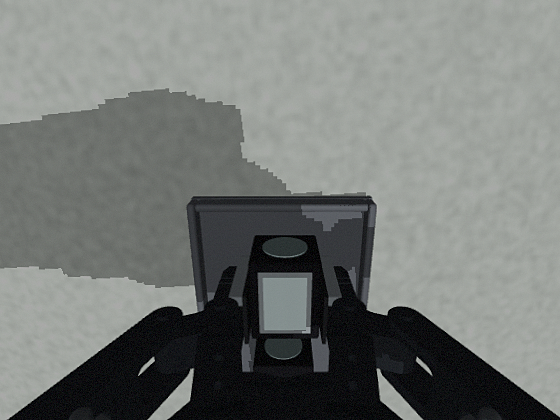

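The square cube (285,290) is held square inside the tray, with clearance to the far wall (row 200). The other cube is at (283,350), with a gap between them.

>>> drive_tool:
  increments:
    - {"travel":[0,0,-0.008],"delta_rot":[0,0,0],"grip":-0.5}
    - {"travel":[0,0,-0.015],"delta_rot":[0,0,0],"grip":-0.5}
    - {"travel":[0,0,-0.0175],"delta_rot":[0,0,0],"grip":-0.5}
    - {"travel":[0,0,-0.0175],"delta_rot":[0,0,0],"grip":-0.5}
    - {"travel":[0,0,-0.0175],"delta_rot":[0,0,0],"grip":-0.1}
    - {"travel":[0,0,-0.0175],"delta_rot":[0,0,0],"grip":0.08}
    - {"travel":[0,0,-0.0175],"delta_rot":[0,0,0],"grip":0.08}
    - {"travel":[0,0,-0.0175],"delta_rot":[0,0,0],"grip":0.08}
    - {"travel":[0,0,0.01],"delta_rot":[0,0,0],"grip":0.08}
    - {"travel":[0,0,0.05],"delta_rot":[0,0,0],"grip":0.08}
    - {"travel":[0,0,0.14],"delta_rot":[0,0,0],"grip":0.4}
    - {"travel":[0,0,0.24],"delta_rot":[0,0,0],"grip":0.4}
    - {"travel":[0,0,0.27],"delta_rot":[0,0,0],"grip":0.4}
    - {"travel":[0,0,0.27],"delta_rot":[0,0,0],"grip":0.4}

```text
clock: 27.38
tcp_pos: [592.8, -238.2, 86.0]
ee_rot: [[0.077, 0.997, 0.002], [0.997, -0.077, -0.001], [-0.001, 0.002, -1.0]]
force: [-0.5, -0.3, -0.0]
finger_gap: 59.6
gripper_force: 0.0
```

```bash
python3 - <<'E'
from h import *
p,W=tips()
for y in(-238,-299):
    t=W[(W[...,2]>30)&(W[...,2]<39)&(abs(W[...,0]-590)<40)&(abs(W[...,1]-y)<28)]
    print(t.mean(0),cv2.minAreaRect(t[:,:2].astype(np.float32)))
E
```

```text
tcp [ 592.8 -238.2   86. ] gap 59.6 F [-0.5 -0.3 -0. ] grip 0.0 tips [(np.float64(131.7), array([-46.4, -46.3, -46.3, -46.2, -46.1, -45.8])), (np.float64(132.0), array([-46.5, -46.4, -46.4, -46.3, -46.1, -45.9]))]
[ 592.72973891 -238.50403007   34.06736499] ((592.5181884765625, -239.740234375), (38.53034973144531, 29.760292053222656), 86.47758483886719)
[ 587.69108632 -298.56821579   34.03311645] ((587.4017333984375, -300.307861328125), (39.49866485595703, 29.551725387573242), 86.56871795654297)
```

Both cubes are flat in the tray. Last is the short objective, with the long transit split over two calls.

>>> drive_tool:
  increments:
    - {"travel":[-0.03,0.07,0],"delta_rot":[0,0,-0.04],"grip":0.4}
    - {"travel":[-0.07,0.18,0],"delta_rot":[0,0,-0.08],"grip":0.4}
    - {"travel":[-0.12,0.3,0],"delta_rot":[0,0,-0.12],"grip":0.4}
    - {"travel":[-0.17,0.42,0],"delta_rot":[0,0,-0.12],"grip":0.4}
    - {"travel":[-0.22,0.54,0],"delta_rot":[0,0,-0.12],"grip":0.4}
    - {"travel":[-0.266,0.66,0],"delta_rot":[0,0,-0.12],"grip":0.4}

```text
clock: 28.18
tcp_pos: [483.8, 27.2, 83.4]
ee_rot: [[0.323, 0.947, -0.003], [0.947, -0.323, 0.0], [-0.001, -0.003, -1.0]]
force: [1.1, 0.3, -0.3]
finger_gap: 59.7
gripper_force: 0.0
```

>>> drive_tool:
  increments:
    - {"travel":[-0.04,0.12,0],"delta_rot":[0,0,0],"grip":0.4}
    - {"travel":[-0.09,0.24,0],"delta_rot":[0,0,0],"grip":0.4}
    - {"travel":[-0.14,0.36,0],"delta_rot":[0,0,0],"grip":0.4}
    - {"travel":[-0.19,0.48,0],"delta_rot":[0,0,0],"grip":0.4}
    - {"travel":[-0.23,0.59,0],"delta_rot":[0,0,0],"grip":0.4}
    - {"travel":[-0.26,0.66,0],"delta_rot":[0,0,0],"grip":0.4}
    - {"travel":[-0.266,0.675,0],"delta_rot":[0,0,0],"grip":0.4}
    - {"travel":[-0.266,0.675,0],"delta_rot":[0,0,0],"grip":0.4}
    - {"travel":[-0.266,0.675,-0.06],"delta_rot":[0,0,0],"grip":0.4}
    - {"travel":[-0.266,0.675,-0.12],"delta_rot":[0,0,0],"grip":0.4}
    - {"travel":[-0.266,0.675,-0.12],"delta_rot":[0,0,0],"grip":0.4}

```text
clock: 29.55
tcp_pos: [379.1, 293.1, 35.1]
ee_rot: [[0.325, 0.946, -0.003], [0.946, -0.325, -0.004], [-0.004, -0.002, -1.0]]
force: [0.4, 0.0, -0.3]
finger_gap: 59.7
gripper_force: 0.0
```

```bash
python3 - <<'E'
from h import *
p,W=tips()
t=W[(W[...,2]>20)&(W[...,2]<42)&(abs(W[...,0]-380)<25)&(abs(W[...,1]-296)<25)]
print(len(t),t.min(0),t.max(0),t[t[:,2]>36].mean(0))
E
```

```text
tcp [379.1 293.1  35.1] gap 59.7 F [ 0.4  0.  -0.3] grip 0.0 tips [(np.float64(80.5), array([-46.5, -46.4, -46.3, -46.1, -46.1, -45.4])), (np.float64(80.6), array([-46.7, -46.5, -46.3, -46. , -45.9, -45.7]))]
1769 [363.4717882  281.94351408  20.09496923] [393.21641593 311.02665916  40.05459658] [378.42417672 296.52507296  37.94255044]
```

>>> drive_tool:
  increments:
    - {"travel":[0,0,-0.05],"delta_rot":[0,0,0],"grip":0.4}
    - {"travel":[0,0,-0.11],"delta_rot":[0,0,0],"grip":0.4}
    - {"travel":[0,0,-0.16],"delta_rot":[0,0,0],"grip":0.4}
    - {"travel":[0,0,-0.19],"delta_rot":[0,0,0],"grip":0.4}
    - {"travel":[0,0,-0.19],"delta_rot":[0,0,0],"grip":0.4}
    - {"travel":[0,0,-0.19],"delta_rot":[0,0,0],"grip":0.4}
    - {"travel":[0,0,-0.19],"delta_rot":[0,0,0],"grip":-0.5}
    - {"travel":[0,0,-0.19],"delta_rot":[0,0,0],"grip":-0.5}
    - {"travel":[0,0,-0.19],"delta_rot":[0,0,0],"grip":-0.5}
    - {"travel":[0,0,-0.19],"delta_rot":[0,0,0],"grip":-0.5}
    - {"travel":[0,0,-0.19],"delta_rot":[0,0,0],"grip":-0.5}
  newtons: 60

```text
clock: 30.98
tcp_pos: [379.8, 296.4, -38.4]
ee_rot: [[0.322, 0.947, 0.001], [0.947, -0.322, 0.0], [0.001, 0.001, -1.0]]
force: [-0.7, -1.8, 5.8]
finger_gap: 28.7
gripper_force: 58.8
```

>>> drive_tool:
  increments:
    - {"travel":[0,0,0.03],"delta_rot":[0,0,0],"grip":-0.5}
    - {"travel":[0,0,0.1],"delta_rot":[0,0,0],"grip":-0.5}
    - {"travel":[0,0,0.17],"delta_rot":[0,0,0],"grip":-0.5}
    - {"travel":[0,0,0.2],"delta_rot":[0,0,0],"grip":-0.5}
    - {"travel":[0.05,-0.05,0.2],"delta_rot":[0,0,0],"grip":-0.5}
    - {"travel":[0.13,-0.125,0.2],"delta_rot":[0,0,0],"grip":-0.5}
    - {"travel":[0.22,-0.21,0.2],"delta_rot":[0,0,0],"grip":-0.5}
    - {"travel":[0.31,-0.3,0.2],"delta_rot":[0,0,0],"grip":-0.5}
    - {"travel":[0.4,-0.385,0.2],"delta_rot":[0,0,0],"grip":-0.5}
    - {"travel":[0.49,-0.47,0.2],"delta_rot":[0,0,0],"grip":-0.5}
    - {"travel":[0.58,-0.56,0.2],"delta_rot":[0,0,0],"grip":-0.5}
    - {"travel":[0.64,-0.62,0.2],"delta_rot":[0,0,0],"grip":-0.5}
    - {"travel":[0.678,-0.651,0.2],"delta_rot":[0,0,0],"grip":-0.5}
    - {"travel":[0.678,-0.651,0.2],"delta_rot":[0,0,0],"grip":-0.5}
    - {"travel":[0.678,-0.651,0.13],"delta_rot":[0,0,0],"grip":-0.5}
    - {"travel":[0.678,-0.651,0.07],"delta_rot":[0,0,0],"grip":-0.5}
    - {"travel":[0.678,-0.651,0.04],"delta_rot":[0,0,0],"grip":-0.5}
    - {"travel":[0.678,-0.651,0.04],"delta_rot":[0,0,0],"grip":-0.5}
    - {"travel":[0.678,-0.651,0.04],"delta_rot":[0,0,0],"grip":-0.5}

```text
clock: 33.35
tcp_pos: [651.3, 36.4, -22.2]
ee_rot: [[0.322, 0.947, 0.002], [0.947, -0.322, 0.0], [0.001, 0.001, -1.0]]
force: [-0.1, 0.9, -1.1]
finger_gap: 28.4
gripper_force: 59.3
```

```bash
python3 -c "
from h import *
p,W=tips(); cv2.imwrite('pics/9.png',p[:,:,::-1])"
```

```text
tcp [651.3  36.4 -22.2] gap 28.4 F [-0.1  0.9 -1.1] grip 59.3 tips [(np.float64(3.0), array([-25.3, -25.3, -25.3, -25.3, -25.2, -25.2])), (np.float64(3.0), array([-25.3, -25.3, -25.3, -25.2, -25.2, -25.2]))]
```

View pics/9.png

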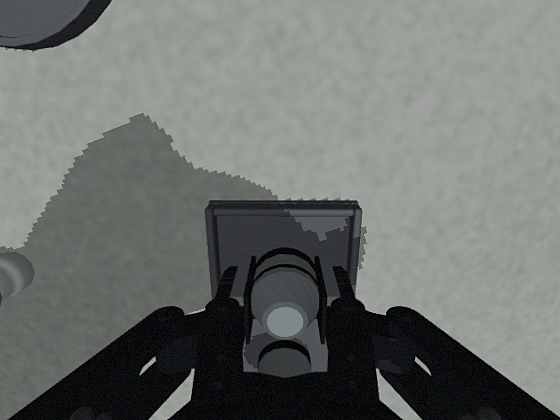

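The short objective (285,290) is centred between the bay's side walls (columns 207 and 361). The long one stands behind it at (285,360). Lower and release with a small opening.

>>> drive_tool:
  increments:
    - {"travel":[0,0,-0.01],"delta_rot":[0,0,0],"grip":-0.5}
    - {"travel":[0,0,-0.02],"delta_rot":[0,0,0],"grip":-0.5}
    - {"travel":[0,0,-0.026],"delta_rot":[0,0,0],"grip":-0.5}
    - {"travel":[0,0,-0.029],"delta_rot":[0,0,0],"grip":-0.5}
    - {"travel":[0,0,-0.029],"delta_rot":[0,0,0],"grip":-0.5}
    - {"travel":[0,0,-0.029],"delta_rot":[0,0,0],"grip":-0.3}
    - {"travel":[0,0,-0.029],"delta_rot":[0,0,0],"grip":-0.18}
    - {"travel":[0,0,-0.029],"delta_rot":[0,0,0],"grip":-0.18}
    - {"travel":[0,0,-0.029],"delta_rot":[0,0,0],"grip":-0.18}
    - {"travel":[0,0,0],"delta_rot":[0,0,0],"grip":-0.18}
    - {"travel":[0,0,0.04],"delta_rot":[0,0,0],"grip":-0.18}
    - {"travel":[0,0,0.12],"delta_rot":[0,0,0],"grip":0}
    - {"travel":[0,0,0.22],"delta_rot":[0,0,0],"grip":0.4}
    - {"travel":[0,0,0.32],"delta_rot":[0,0,0],"grip":0.4}
    - {"travel":[0,0,0.32],"delta_rot":[0,0,0],"grip":0.4}

```text
clock: 35.28
tcp_pos: [653.7, 36.6, 110.2]
ee_rot: [[0.323, 0.947, 0.009], [0.947, -0.323, 0.001], [0.004, 0.008, -1.0]]
force: [1.0, -0.3, 0.1]
finger_gap: 59.9
gripper_force: 0.0
```

```bash
python3 - <<'E'
from h import *
p,W=tips()
for c,z in(((651,36),35),((631,-24),60)):
    t=W[(W[...,2]>z)&(W[...,2]<68)&(np.hypot(W[...,0]-c[0],W[...,1]-c[1])<26)]
    print(len(t),t.mean(0),t.max(0)-t.min(0))
E
```

```text
tcp [653.7  36.6 110.2] gap 59.9 F [ 1.  -0.3  0.1] grip 0.0 tips [(np.float64(155.4), array([-46.5, -46.4, -46.4, -46.2, -45.9, -45.5])), (np.float64(156.3), array([-46.5, -46.4, -46.4, -46.3, -46.1, -45.8]))]
649 [651.66256611  36.00000038  40.42739567] [24.58103954 24.06886388  9.11709284]
263 [631.18743848 -23.72398023  63.1489106 ] [15.37440055 15.73586794  6.50848305]
```

Both objectives stand in their bays. I'll lift clear and do a final check from the scene camera.

>>> drive_tool:
  increments:
    - {"travel":[0,0,0.1],"delta_rot":[0,0,0],"grip":0.4}
    - {"travel":[0,0,0.15],"delta_rot":[0,0,0],"grip":0.4}
    - {"travel":[0,0,0.15],"delta_rot":[0,0,0],"grip":0.4}
    - {"travel":[0,0,0.15],"delta_rot":[0,0,0],"grip":0.4}

```text
clock: 35.83
tcp_pos: [649.7, 35.3, 163.2]
ee_rot: [[0.323, 0.947, -0.002], [0.947, -0.323, -0.0], [-0.001, -0.002, -1.0]]
force: [0.3, 0.2, -0.0]
finger_gap: 59.6
gripper_force: 0.0
```

```bash
python3 - <<'E'
from h import *
p,d=r.camera("scene"); cv2.imwrite("pics/10.png",cv2.resize(p[120:380,140:490],(800,594),interpolation=cv2.INTER_CUBIC)[:,:,::-1])
E
```

```text
(no output)
```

View pics/10.png

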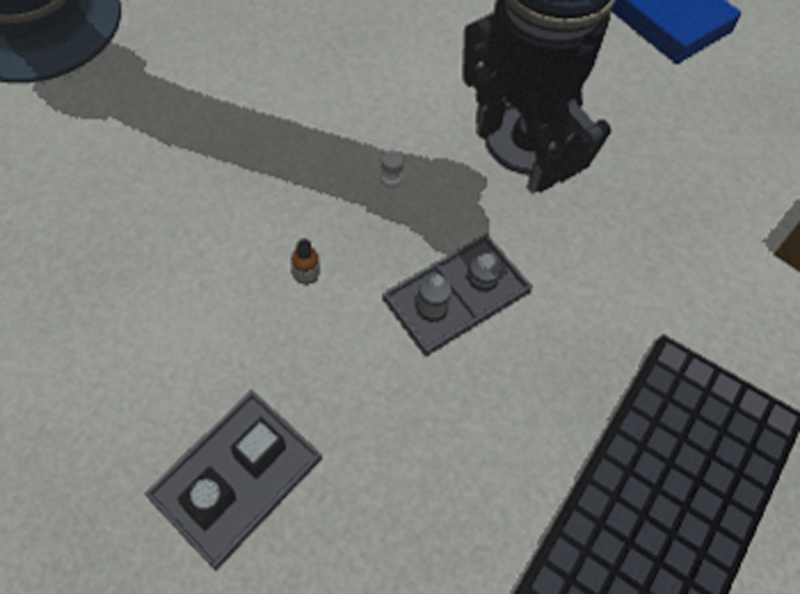

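The objectives stand one per bay at (435,290) and (486,268), and both cubes are in the plain tray at (208,495) and (258,445). The bottle (305,262) and the jar (392,167) stand upright. The dish is hidden behind the gripper, but I already measured the eyepiece standing in it.

```bash
python3 -c "
from plant import r
print(r.hand_in())"
```

```text
the job is handed in; nothing more can be done
None
```

I handed the job in at about 36 s of robot time; no verdict came back, but by camera all five pieces stand in their proper trays, and the oil bottle and jar are upright and were never touched.

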